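Reset the tube mixer through its covered well

ROBOT

A 6-joint arm with a two-finger parallel gripper is mounted at the origin on the work surface. World frame = base frame: x ahead of the robot, y to its left, z up, the work surface at z = 0. Lengths are in m, angles in rad, forces in N, time in s.
With the tool pointing down it reaches from about 0.4 to 0.825 m from the base axis. Payload 7 kg.
Tool frame: the origin (TCP) lies on the centre line of the jaws, within the pads' length; the fingertips stand 8 mm ahead of it and the grasp point (between the pads) lies 11 mm behind it; z points along the fingers, y is the direction in which the jaws open and shut (so a half turn about z gives the same grasp; the last joint's range is limited). The gripper opens to 88 mm and grips with 3 to 60 N. Pads are 19 mm wide; open, the fingers measure 130 mm over their backs; the gripper's body (78 mm by 193 mm) begins 47 mm behind the grasp point.
Start: joints at [-0.961, 0.359, 0.012, 0, -1.224, -0.288], TCP at [0.213, -0.64, 0.235] pointing down, gripper open.
Joint ranges: [-3.07, 3.07], [-1.43, 2.12], [-1.02, 1.25], [-3.03, 1.67], [-3.05, -0], [-3.03, 3.03]. Speed limits (rad/s): [2.39, 2.39, 3.01, 3.14, 3.14, 3.14].

INTERFACE

Orientations are given as a rotation vector (axis times angle).
In Python, from workcell import * gives the robot as it stands.
- The arm moves only by the tool step_arm, never from a script. Its argument "plan" is a list of rows, each a list of 5 numbers: the closure in counts, from 0 (fully open) to 255 (shut), then the shift along the tool's x, y, z in units of 25 mm (1.0 is 25 mm), then the turn about the tool's z in units of 6 degrees (1.0 is 6 degrees). A call has 1 to 8 rows; each row is the pose to reach, as a shift and turn from the pose commanded when the call began, along the tool's axes at that moment; what a row does not reach only later rows make up. A row lasts 1/10 s, in which the tool goes at most 50 mm and 8.59 degrees, less where a joint would pass 70% of its speed; a pose out of reach is approached as far as the arm can. A call with a gripper value outside its range is refused whole. The fingers move at their own pace and stop on an object; the grip force is fixed at half the most. Time passes only in rows, so rows that repeat a pose let the fingers close. It gives the time, the measured TCP pose, the force and the opening at its end, in the units of the state.
- state(): the state, without advancing time (a new reading comes with each control period).
- capture(name): name is "side" or "top"; returns the picture (384x512x3 uint8, red, green, blue); there is no depth.
- camera_params(name): a dict with "fovy" (degrees; the focal length in pixels is half the picture's height over the tangent of half this angle, whatever the lens; pixels are square), "cx", "cy" (the principal point, pixels), "R" (3x3) and "t" (3): a world point X has camera coordinates R X + t. Camera axes: x right, y down, z forward; pixel columns grow to the right and rows downward; lengths in m; the calibration is good to about 2 mm. A picture is of the moment at which its call begins. camera_params takes no time and is no camera call.
- close_job(): hands the job in, once; it reports no verdict.
The state is a dict: "clock": time; "joint_positions": joint angles; "qvel": joint speeds; "effort": joint torques, N m; "tcp_pos": TCP position; "tcp_rot": TCP orientation; "contact_force": force on the tool from outside, world axes, zero at the start; "moment": the same for the moment, N m; "grip_width": finger opening in m.
Only numpy, scipy, OpenCV 4.12 (cv2) and the standard library are available. Lean on these libraries where they do the work, as an engineer would, in place of code of your own. Each camera call takes 0.05 s, during which the arm holds its last target. There are 200 camera calls.

TASK

The tube mixer's overload cutout has tripped. With the fingertips, push the sliding cover by its cross tab all the way back, reach into the well and press the sunken reset key fully down, keep it down for about a second and let it come up, then push the cover fully shut again. Only push and press, never pinch the tab; do not press the big start key, and leave the tube rack, jar, loose cap and tray where they stand.

Things in the scene. Friction and masses are not known exactly. Their poses are not given: they have to be found in the camera images.
- mixer: White bench tube mixer, fixed and level: housing 190 mm (x) by 320 mm (y), flat deck 70 mm above the table. Origin: centre of its underside, on the table; +x points to its back (away from the robot at yaw 0), +y to its left, z up. Yaw within 0.35 rad. Well and sliding cover on the right half of the deck, between two rails 7 mm high at y -123 and -17 mm.
- well_mouth (a point): Centre of the well's mouth, level with the deck (70 mm above the table), at x -30, y -70 mm of the mixer; axes as the mixer's. The well is a rectangular pit, 44 mm along the mixer's x, 64 mm along its y, 36 mm deep, with upright rigid walls. The cover hides it at the start.
- reset_key (a joint): Travel of the reset key in m: 0 is up, 0.008 is fully down; moves straight down; a spring brings it up. It takes 2.5 N to start and 5.3 N to hold it fully down. Counts as fully down beyond 0.006.
- reset_key_top (a point): Centre of the top of the reset key: a plain white round disc, 26 mm across, in the middle of the well, its top 22 mm below the deck when up and 30 mm when fully down (6 mm above the well's floor).
- cover (a joint): Slide of the cover in m along the mixer's +x: 0 is shut (well hidden), 0.056 is fully back (well clear). Starts between 0 and 0.015. Friction 2 N, it stays where it is left. Open counts beyond 0.050, shut below 0.006.
- cover_tab (a point): Middle of the tab's top edge, 22 mm above the deck; moves with the cover. Cover: grey plate 56 mm (mixer x) by 100 mm (y), its top 5 mm above the deck. Tab: upright wall across its middle, 12 mm thick along x, 104 mm long along y, 17 mm above the plate. Pushed on its near face the cover opens, on its far face it shuts. Pressing both faces at once is pinching.
- start_key (a joint): Travel of the big start key in m: 0 is up, 0.006 is down. White round disc, 36 mm across, standing 8 mm proud of the deck near its front edge, at x -66, y 90 mm of the mixer. Not to be pressed.
- tube_block (a point): Centre of the top of the aluminium tube block on the left half of the deck, 15 mm above the deck, at x 22, y 92 mm of the mixer. Block 115 mm (x) by 115 mm (y), with dark holes; three fixed capped tubes stand in its outer row (y 133 mm), tops 59 mm above the deck.
- tube_rack: Loose rack of capped tubes, 216 by 74 mm, 122 mm high over the caps, standing to the right of the mixer; origin at the centre of its underside. To be left alone.
- jar: Loose jar, 56 mm across, 65 mm high, to the left of the mixer; origin at the centre of its underside. To be left alone.
- cap: Loose blue cap, upright cylinder 20 mm across and 18 mm high, standing on the deck near its front edge, 65 to 110 mm to the left of the well's middle; origin at the centre of its underside. To be left alone.
- tip_tray: Loose white open tray, 110 by 70 mm, 35 mm high, at the front right of the table; origin at the centre of its underside. To be left alone.

How it is judged:
By the outcome, as a careful person would: the job done as asked, in the order asked, and still so for the second after the job is handed in, with the robot touching nothing.
It also fails if it takes over 54 s, if anything falls off the work surface, if the arm or the gripper's body presses on something with over 40 N, if the wrist force passes 120 N, or if a joint passes its speed limit or range.

## Working session

There is one attempt and no reset: what is moved stays moved. The work goes in short steps, Python scripts to look and compute and a tool call to move; the robot and the scene stay as the last step left them, time stands still between calls to the robot, and variables do not carry over. Pictures are saved under pics/ and viewed, about 8 in all and at most 12, crops included, and the job is handed in when it is done.

Besides the shell and the picture viewer there is one more tool, called after "Call:" as name(argument=value, ...) on one line, values as JSON. step_arm: Moves the arm, as the interface text tells. Its arguments: {"type":"object","properties":{"plan":{"type":"array"}},"required":["plan"]}

```bash
mkdir -p pics; ls; python3 - <<'E'
from workcell import *
import cv2
for n in("side","top"):
    im=capture(n); cv2.imwrite(f"pics/{n}0.png",im[:,:,::-1])
    p=camera_params(n); print(n,p)
print(state())
E
```

```text
pics
side {'fovy': 50.91708500084821, 'cx': 262.4203509956734, 'cy': 194.52803058984452, 'R': array([[-0.76682732, -0.64162103, -0.01727199],
       [-0.33649362,  0.42478113, -0.84043622],
       [ 0.54657836, -0.63865754, -0.54163516]]), 't': array([0.385681  , 0.20225259, 0.97281942])}
top {'fovy': 44.78592392385774, 'cx': 256.5097104206465, 'cy': 189.85869095139958, 'R': array([[-0.02944029, -0.99947938,  0.01319957],
       [-0.99634385,  0.02828328, -0.08061631],
       [ 0.08020102, -0.01552468, -0.99665781]]), 't': array([0.0636288 , 0.45794235, 1.58811902])}
{'clock': 0.1, 'joint_positions': array([-9.60876947e-01,  3.59310239e-01,  1.11395855e-02, -2.88054381e-04,
       -1.22407774e+00, -2.88125667e-01]), 'qvel': array([-0.00030074, -0.00149442,  0.00182001,  0.00082575,  0.00108563,
       -0.00027817]), 'effort': array([-1.39893877e-03, -5.84164524e+01,  2.93752724e+01,  7.01563731e+00,
        1.02125737e-02, -5.96063069e-05]), 'tcp_pos': array([ 0.21333378, -0.63995693,  0.23371855]), 'tcp_rot': array([ 5.03080199e-01, -3.10065839e+00, -2.23920350e-03]), 'contact_force': array([-0.21597889, -0.09080633,  0.49429782]), 'moment': array([-0.04764996, -0.03177012,  0.00508836]), 'grip_width': 0.08760807444300035}
```

View pics/top0.png

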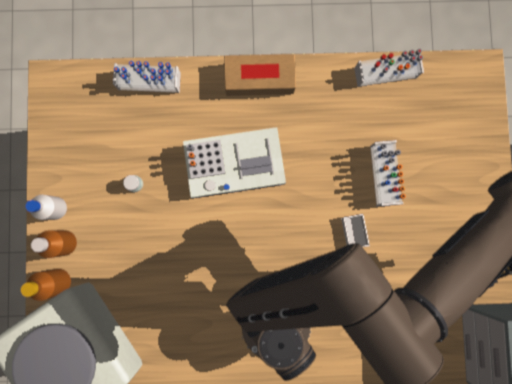

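View pics/side0.png

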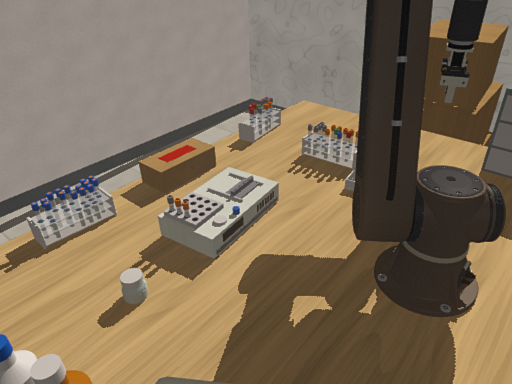

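The top view shows the mixer at about (183–285, 128–197), with the cover tab near (255,163), start key (209,186) and cap (226,187). The rack is at (388,173), tray (355,231) and jar (132,184). The side view shows the mixer at about (160–280, 170–250), with the tab near (240,186).

```bash
cat > h.py <<'E'
from workcell import *
import cv2, numpy as np
from scipy.spatial.transform import Rotation as Ro
def cam(n):
    p=camera_params(n); f=192/np.tan(np.radians(p["fovy"]/2))
    return p,f
def cast(n,uv,z):
    p,f=cam(n); uv=np.atleast_2d(np.float64(uv))
    d=np.c_[(uv[:,0]-p["cx"])/f,(uv[:,1]-p["cy"])/f,np.ones(len(uv))]@p["R"]
    c=-p["R"].T@p["t"]
    return c+d*((z-c[2])/d[:,2])[:,None]
def proj(n,X):
    p,f=cam(n); c=np.atleast_2d(X)@p["R"].T+p["t"]
    return np.c_[f*c[:,0]/c[:,2]+p["cx"],f*c[:,1]/c[:,2]+p["cy"]]
def big(im,x0,y0,x1,y1,s): return cv2.resize(im[y0:y1,x0:x1],None,fx=s,fy=s,interpolation=cv2.INTER_CUBIC)
E
python3 - <<'E'
from h import *
im=cv2.imread("pics/top0.png"); hsv=cv2.cvtColor(im,cv2.COLOR_BGR2HSV)
m=((hsv[:,:,1]<45)&(hsv[:,:,2]>150)).astype(np.uint8)
box=np.zeros_like(m); box[115:210,170:300]=1; m*=box
m=cv2.morphologyEx(m,cv2.MORPH_CLOSE,np.ones((3,3)))
c=max(cv2.findContours(m,0,2)[0],key=cv2.contourArea); h=cv2.convexHull(c)
P=cast("top",h[:,0],0.07)[:,:2]
r=cv2.minAreaRect(np.float32(P*1000)); print(r); print(cv2.boxPoints(r))
q=proj("top",np.c_[cv2.boxPoints(r)/1000,np.full(4,.07)])
v=big(im,170,115,300,210,6)
cv2.polylines(v,[np.int32((q-[170,115]+.5)*6)],True,(0,0,255),1)
cv2.imwrite("pics/t1.png",v)
b=(hsv[:,:,0]>100)&(hsv[:,:,0]<125)&(hsv[:,:,1]>120)&(box>0); ys,xs=np.nonzero(b); print("cap",xs.mean(),ys.mean(),cast("top",[xs.mean(),ys.mean()],.085))
s=cv2.imread("pics/side0.png"); cv2.imwrite("pics/s1.png",big(s,150,155,290,260,5))
E
```

```text
((551.2066650390625, 124.81705474853516), (190.2303009033203, 319.81756591796875), 7.003716468811035)
[[437.30295  271.9349  ]
 [476.29953  -45.49628 ]
 [665.11035  -22.300797]
 [626.1138   295.1304  ]]
cap 226.0 186.5 [[0.4681843  0.15178273 0.085     ]]
```

View pics/t1.png

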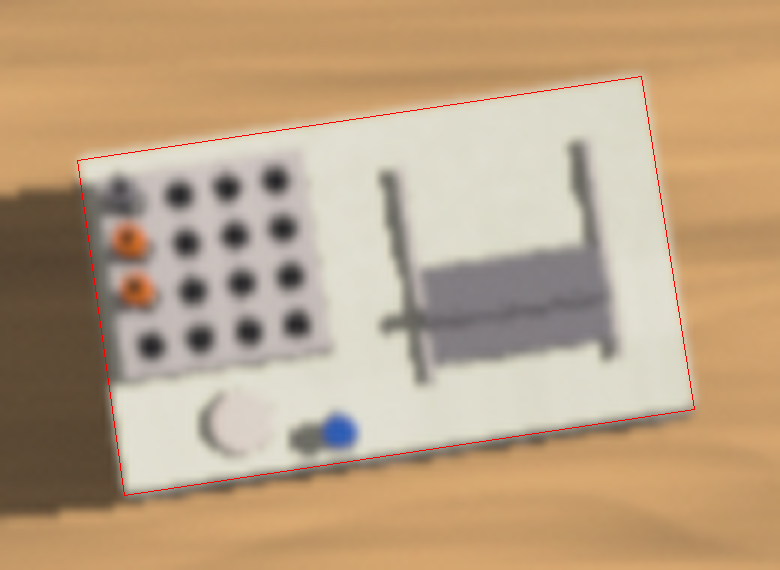

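View pics/s1.png

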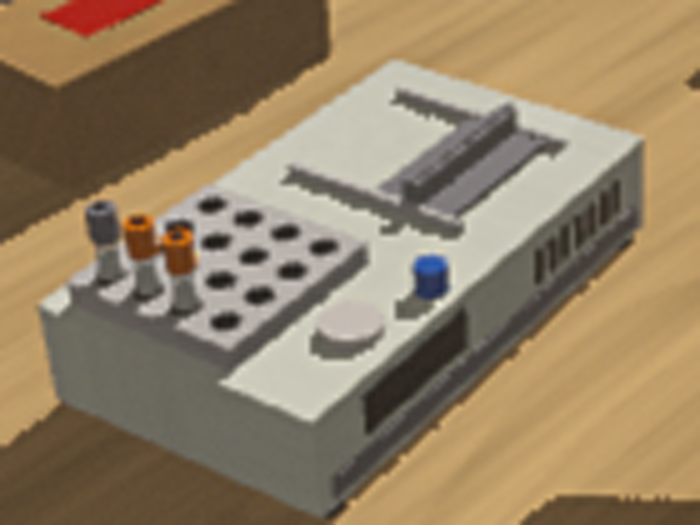

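The red box fits the deck outline: 190.2 × 319.8 mm against the given 190 × 320, yaw 7.0°. The grey cover runs about (420–607, 245–362) in the crop, and the cap is at (338,432). Next I measure the cover and work out the approach.

```bash
cat >> h.py <<'E'
C=np.array([.5512,.1248]); YAW=np.radians(7.0)
M=np.array([[np.cos(YAW),-np.sin(YAW)],[np.sin(YAW),np.cos(YAW)]])
def tomix(w): return (np.asarray(w)[...,:2]-C)@M
def delta(mx,my,ztip):
    """shift units and turn units from the present pose to fingertip at mixer (mx,my) mm, world ztip mm, tool y along mixer y"""
    s=state(); R=Ro.from_rotvec(s["tcp_rot"]).as_matrix()
    tgt=np.r_[C+M@[mx/1000,my/1000],ztip/1000+.008]
    d=R.T@(tgt-s["tcp_pos"])/.025
    a=R.T@np.r_[M[:,1],0]; t=np.degrees(np.arctan2(-a[0],a[1])); t=(t+90)%180-90
    print("shift",d.round(2),"turn units",round(t/6,2))
def where():
    s=state(); print(round(s["clock"],2),"tip mixer mm",(tomix(s["tcp_pos"])*1000).round(1),"tipz",round(s["tcp_pos"][2]*1000-8,1),"F",s["contact_force"].round(1),"w",round(s["grip_width"]*1000,1),"q6",s["joint_positions"][5].round(2))
E
python3 - <<'E'
from h import *
im=cv2.imread("pics/top0.png"); hsv=cv2.cvtColor(im,cv2.COLOR_BGR2HSV)
q=np.array([[420,270],[590,245],[607,342],[432,362]])/6-.5+[170,115]
print("cover corners mixer",(tomix(cast("top",q,.075))*1000).round(1))
print("cap",(tomix(cast("top",[226,186.5],.088))*1000).round(1))
for n,u in(("rack",[[375,143],[397,141],[405,205],[380,207]]),):print(n,(cast("top",u,.11)).round(3)[:,:2])
s=state();print(Ro.from_rotvec(s["tcp_rot"]).as_matrix().round(3))
delta(-75,-70,160)
delta(-75,-70,227)
E
```

```text
cover corners mixer [[   4.7  -20.5]
 [   4.4 -116.2]
 [ -50.8 -117.3]
 [ -47.3  -19.4]]
cap [[-79.4  36.8]]
rack [[ 0.596 -0.342]
 [ 0.6   -0.415]
 [ 0.389 -0.43 ]
 [ 0.385 -0.348]]
[[-0.949 -0.316 -0.001]
 [-0.316  0.949  0.001]
 [ 0.     0.001 -1.   ]]
shift [-19.    22.59   2.66] turn units 1.91
shift [-1.90e+01  2.26e+01 -2.00e-02] turn units 1.91
```

Cover slide is about 8 mm: centre at mixer x about -22, near tab face about -28. I move over in stages with the fingers shut.

Call:
step_arm(plan=[[255,-0.4,0.5,0,0],[255,-1.2,1.4,0,0.3],[255,-2.2,2.6,0,0.6],[255,-3.2,3.8,0,0.9],[255,-4.2,5.0,0,1.2],[255,-5.2,6.2,0,1.5],[255,-6.2,7.4,0,1.7],[255,-7.2,8.6,0,1.9]])

```text
clock: 0.9
tcp_pos: [0.3162, -0.3773, 0.2344]
tcp_rot: [-0.191, 3.136, 0.0]
contact_force: [0.2, -0.8, 0.2]
grip_width: 0.0293
```

```bash
python3 -c "
from h import *
where();delta(-75,-70,227)"
```

```text
0.9 tip mixer mm [-294.4 -469.7] tipz 226.4 F [ 0.2 -0.8  0.2] w 29.3 q6 -0.98
shift [-8.77 15.99 -0.02] turn units -0.0
```

Call:
step_arm(plan=[[255,-0.8,1.5,0,0],[255,-1.6,3.0,0,0],[255,-2.4,4.5,0,0],[255,-3.2,6.0,0,0],[255,-4.0,7.5,0,0],[255,-4.9,9.0,0,0],[255,-5.8,10.5,0,0],[255,-6.6,12.0,0,0]])

```text
clock: 1.7
tcp_pos: [0.443, -0.0593, 0.2347]
tcp_rot: [-0.194, 3.135, 0.0]
contact_force: [1.4, -0.8, -0.5]
grip_width: 0.0002
```

Call:
step_arm(plan=[[255,-0.7,1.2,0,0],[255,-1.3,2.2,0,0],[255,-1.8,3.0,0,0],[255,-2.1,3.6,0,0],[255,-2.2,4.0,0,0],[255,-2.2,4.0,0,0],[255,-2.2,4.0,0,0]])

```text
clock: 2.4
tcp_pos: [0.485, 0.0441, 0.2345]
tcp_rot: [0.193, -3.135, 0.0]
contact_force: [-0.3, -0.5, -0.3]
grip_width: 0.0004
```

```bash
python3 -c "
from h import *
where();delta(-75,-70,130);delta(-60,-70,81)
a=capture('top');b=capture('side')
cv2.imwrite('pics/v2.png',np.hstack([big(a,170,110,310,220,3),big(b,150,90,290,260,2)[:330,:]])[:,:,::-1])"
```

```text
2.4 tip mixer mm [-75.5 -72. ] tipz 226.5 F [-0.3 -0.5 -0.3] w 0.4 q6 -1.94
shift [-0.02  0.08  3.86] turn units 0.01
shift [-0.62  0.08  5.82] turn units 0.01
```

View pics/v2.png

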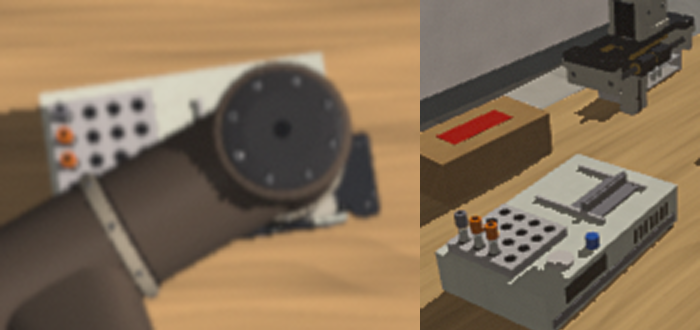

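The side view shows the shut fingers hanging above and in front of the well, with the deck items unmoved; the arm hides the well from the top view. I descend in front of the tab, then push gently.

Call:
step_arm(plan=[[255,-0.2,0.08,0.7,0],[255,-0.3,0.08,1.7,0],[255,-0.4,0.08,2.9,0],[255,-0.5,0.08,4.0,0],[255,-0.6,0.08,4.9,0],[255,-0.6,0.08,5.5,0],[255,-0.6,0.08,5.8,0],[255,-0.6,0.08,5.8,0]])

```text
clock: 3.3
tcp_pos: [0.4996, 0.0476, 0.0889]
tcp_rot: [0.191, -3.134, 0.001]
contact_force: [-0.5, -0.2, -0.9]
grip_width: 0.0005
```

```bash
python3 -c "
from h import *
where();delta(10.5,-70,80)
b=capture('side')
cv2.imwrite('pics/v3.png',big(b,200,110,300,230,5)[:,:,::-1])"
```

```text
3.3 tip mixer mm [-60.6 -70.4] tipz 80.9 F [-0.5 -0.2 -0.9] w 0.5 q6 -1.94
shift [-2.84  0.02  0.03] turn units -0.0
```

View pics/v3.png

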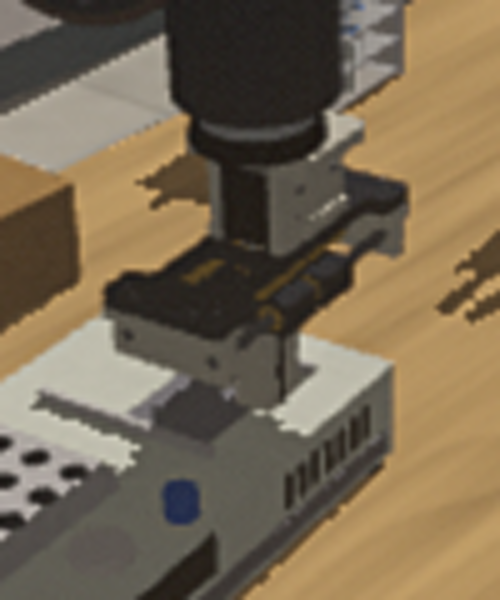

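The fingertips (about (265,390) in the crop) stand just in front of the tab, clear of the cap at (180,500). Now I push.

Call:
step_arm(plan=[[255,-0.2,0,0.03,0],[255,-0.4,0,0.03,0],[255,-0.6,0,0.03,0],[255,-0.8,0,0.03,0],[255,-1.0,0,0.03,0],[255,-1.2,0,0.03,0],[255,-1.4,0,0.03,0],[255,-1.6,0,0.03,0]])

```text
clock: 4.15
tcp_pos: [0.54, 0.0532, 0.0887]
tcp_rot: [0.193, -3.135, 0.0]
contact_force: [-3.1, 0.3, 1.7]
grip_width: 0.0005
```

Call:
step_arm(plan=[[255,-0.2,0,0,0],[255,-0.4,0,0,0],[255,-0.6,0,0,0],[255,-0.75,0,0,0],[255,-0.9,0,0,0],[255,-1.0,0,0,0],[255,-1.1,0,0,0],[255,-1.1,0,0,0]])

```text
clock: 4.95
tcp_pos: [0.5676, 0.0567, 0.0888]
tcp_rot: [-0.193, 3.135, 0.0]
contact_force: [-0.7, -0.0, 0.1]
grip_width: 0.0005
```

```bash
python3 -c "
from h import *
where()"
```

```text
4.95 tip mixer mm [  8.  -69.6] tipz 80.8 F [-0.7 -0.   0.1] w 0.5 q6 -1.89
```

Call:
step_arm(plan=[[255,-0.05,0,0,0],[255,-0.1,0,0,0],[255,-0.1,0,0,0]])

```text
clock: 5.25
tcp_pos: [0.5697, 0.0569, 0.0888]
tcp_rot: [-0.193, 3.136, 0.0]
contact_force: [-1.4, -0.7, -0.5]
grip_width: 0.0001
```

Call:
step_arm(plan=[[255,-0.05,0,0,0],[255,-0.08,0,0,0],[255,-0.08,0,0,0]])

```text
clock: 5.55
tcp_pos: [0.5718, 0.0572, 0.0888]
tcp_rot: [-0.193, 3.136, -0.0]
contact_force: [-1.0, 0.4, -0.9]
grip_width: 0.0004
```

```bash
python3 -c "
from h import *
where()"
```

```text
5.55 tip mixer mm [ 12.2 -69.6] tipz 80.8 F [-1.   0.4 -0.9] w 0.4 q6 -1.89
```

Call:
step_arm(plan=[[255,-0.06,0,0,0],[255,-0.12,0,0,0]])

```text
clock: 5.75
tcp_pos: [0.5721, 0.0571, 0.0886]
tcp_rot: [0.192, -3.131, 0.001]
contact_force: [-15.9, 2.7, 12.4]
grip_width: 0.0004
```

Call:
step_arm(plan=[[255,-0.06,0,0,0],[255,-0.12,0,0,0]])

```text
clock: 5.95
tcp_pos: [0.5723, 0.0571, 0.0885]
tcp_rot: [0.191, -3.126, 0.002]
contact_force: [-26.8, 4.7, 21.5]
grip_width: 0.0006
```

```bash
python3 -c "
from h import *
where()
b=capture('side')
cv2.imwrite('pics/v4.png',big(b,200,110,300,230,5)[:,:,::-1])"
```

```text
5.95 tip mixer mm [ 12.7 -69.8] tipz 80.5 F [-26.8   4.7  21.5] w 0.6 q6 -1.88
```

View pics/v4.png

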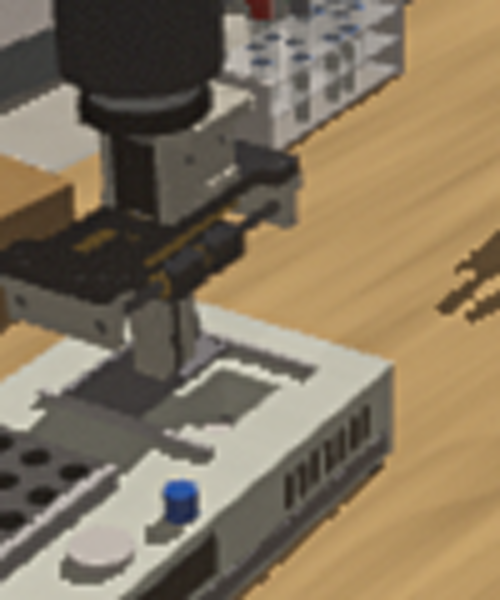

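The cover hit its end stop at tip x about 12.5 mm (the force rose only there), and the view shows the open well with the key in it. I back off and go over the well.

Call:
step_arm(plan=[[255,0.3,0,0,0],[255,0.7,0,-0.1,0],[255,1.2,0,-0.1,0],[255,1.6,0,-0.1,0],[255,1.85,0,-0.1,0],[255,1.9,0,-0.1,0],[255,1.9,0,-0.1,0]])

```text
clock: 6.7
tcp_pos: [0.5306, 0.0521, 0.0915]
tcp_rot: [-0.193, 3.135, 0.0]
contact_force: [0.6, 0.6, -0.0]
grip_width: 0.0004
```

```bash
python3 -c "
from h import *
where();delta(-30,-70,52);delta(-30,-70,40.5)
b=capture('side')
cv2.imwrite('pics/v5.png',big(b,200,110,300,230,5)[:,:,::-1])"
```

```text
6.7 tip mixer mm [-29.3 -69.6] tipz 83.5 F [ 0.6  0.6 -0. ] w 0.4 q6 -1.91
shift [ 0.03 -0.02  1.26] turn units 0.01
shift [ 0.03 -0.02  1.72] turn units 0.01
```

View pics/v5.png

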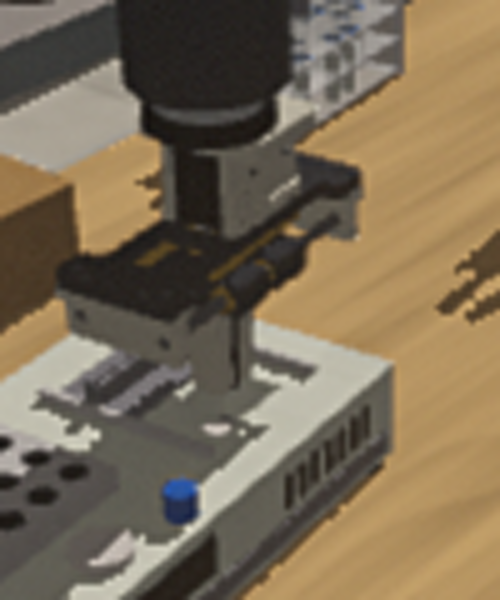

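The fingers are over the well with the tab behind them and clear. Descend and press, watching the force.

Call:
step_arm(plan=[[255,0.03,-0.02,0.3,0],[255,0.03,-0.02,0.6,0],[255,0.03,-0.02,0.9,0],[255,0.03,-0.02,1.15,0],[255,0.03,-0.02,1.25,0],[255,0.03,-0.02,1.25,0]])

```text
clock: 7.35
tcp_pos: [0.5295, 0.0513, 0.0594]
tcp_rot: [0.193, -3.135, 0.001]
contact_force: [0.0, -0.4, 0.2]
grip_width: 0.0005
```

Call:
step_arm(plan=[[255,0,0,0.1,0],[255,0,0,0.2,0],[255,0,0,0.3,0],[255,0,0,0.4,0],[255,0,0,0.4,0]])

```text
clock: 7.85
tcp_pos: [0.5301, 0.0516, 0.0501]
tcp_rot: [-0.193, 3.135, 0.0]
contact_force: [0.0, 0.6, 4.6]
grip_width: 0.0003
```

```bash
python3 -c "
from h import *
where()"
```

```text
7.85 tip mixer mm [-29.8 -70.1] tipz 42.1 F [0.  0.6 4.6] w 0.3 q6 -1.91
```

Call:
step_arm(plan=[[255,0,0,0.06,0],[255,0,0,0.1,0],[255,0,0,0.1,0]])

```text
clock: 8.15
tcp_pos: [0.5302, 0.0516, 0.0483]
tcp_rot: [-0.193, 3.135, 0.0]
contact_force: [-2.4, 0.9, 10.4]
grip_width: -0.0002
```

The key is on its stop: 10.4 N, tip 40.3 mm, where 40 mm is full travel. I hold it there for 0.8 s, making about 1 s in all, then lift.

Call:
step_arm(plan=[[255,0,0,0,0],[255,0,0,0,0],[255,0,0,0,0],[255,0,0,0,0],[255,0,0,0,0],[255,0,0,0,0],[255,0,0,0,0],[255,0,0,0,0]])

```text
clock: 8.95
tcp_pos: [0.5301, 0.0516, 0.0482]
tcp_rot: [-0.193, 3.135, 0.0]
contact_force: [-1.6, 0.6, 9.7]
grip_width: 0.0003
```

Call:
step_arm(plan=[[255,0,0,-0.2,0],[255,0,0,-0.5,0],[255,0,0,-0.9,0],[255,0,0,-1.4,0],[255,0,0,-1.9,0],[255,0,0,-2.4,0],[255,0,0,-2.7,0],[255,0,0,-2.7,0]])

```text
clock: 9.75
tcp_pos: [0.5305, 0.0518, 0.1166]
tcp_rot: [-0.193, 3.133, 0.001]
contact_force: [-0.1, 0.4, -0.5]
grip_width: 0.0005
```

```bash
python3 -c "
from h import *
where();delta(58,-70,108);delta(58,-70,81)"
```

```text
9.75 tip mixer mm [-29.4 -69.9] tipz 108.6 F [-0.1  0.4 -0.5] w 0.5 q6 -1.91
shift [-3.5  -0.    0.03] turn units 0.01
shift [-3.5  -0.01  1.11] turn units 0.01
```

Call:
step_arm(plan=[[255,-0.4,0,0,0],[255,-1.0,0,0,0],[255,-1.7,0,0,0],[255,-2.4,0,0,0],[255,-3.0,0,0,0],[255,-3.4,0,0,0],[255,-3.5,0,0,0],[255,-3.5,0,0,0]])

```text
clock: 10.55
tcp_pos: [0.6164, 0.062, 0.1143]
tcp_rot: [0.192, -3.134, 0.0]
contact_force: [-0.8, -0.3, 0.2]
grip_width: 0.0008
```

Call:
step_arm(plan=[[255,0,0,0.2,0],[255,0,0,0.5,0],[255,0,0,0.8,0],[255,0,0,1.0,0],[255,0,0,1.1,0],[255,0,0,1.1,0]])

```text
clock: 11.15
tcp_pos: [0.6163, 0.0621, 0.087]
tcp_rot: [0.193, -3.135, 0.0]
contact_force: [0.2, 0.6, 0.1]
grip_width: 0.0005
```

```bash
python3 -c "
from h import *
where();delta(-12,-70,81)
b=capture('side')
cv2.imwrite('pics/v6.png',big(b,200,110,300,230,5)[:,:,::-1])"
```

```text
11.15 tip mixer mm [ 57.  -70.2] tipz 79.0 F [0.2 0.6 0.1] w 0.5 q6 -1.86
shift [ 2.76  0.01 -0.08] turn units 0.01
```

View pics/v6.png

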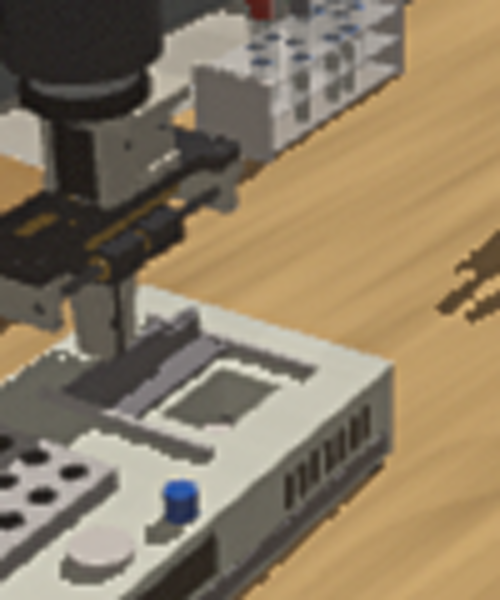

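The well is open and clear, and the fingers stand behind the tab (tip about (105,350) in the crop). Now I push it shut.

Call:
step_arm(plan=[[255,0.2,0,-0.06,0],[255,0.45,0,-0.06,0],[255,0.7,0,-0.06,0],[255,0.95,0,-0.06,0],[255,1.2,0,-0.06,0],[255,1.45,0,-0.06,0],[255,1.7,0,-0.06,0],[255,1.9,0,-0.06,0]])

```text
clock: 12.0
tcp_pos: [0.5692, 0.0564, 0.0894]
tcp_rot: [-0.193, 3.135, 0.0]
contact_force: [2.5, -0.6, 1.9]
grip_width: 0.0006
```

Call:
step_arm(plan=[[255,0.2,0,0,0],[255,0.4,0,0,0],[255,0.55,0,0,0],[255,0.7,0,0,0],[255,0.8,0,0,0],[255,0.8,0,0,0]])

```text
clock: 12.6
tcp_pos: [0.5502, 0.0541, 0.0891]
tcp_rot: [-0.193, 3.134, 0.0]
contact_force: [4.9, -0.3, -0.6]
grip_width: 0.0003
```

```bash
python3 -c "
from h import *
where()"
```

```text
12.6 tip mixer mm [ -9.6 -70.1] tipz 81.1 F [ 4.9 -0.3 -0.6] w 0.3 q6 -1.9
```

Call:
step_arm(plan=[[255,0.08,0,0,0],[255,0.12,0,0,0],[255,0.12,0,0,0]])

```text
clock: 12.9
tcp_pos: [0.55, 0.0542, 0.0894]
tcp_rot: [-0.194, 3.13, 0.001]
contact_force: [14.1, -2.0, -8.9]
grip_width: 0.0007
```

Call:
step_arm(plan=[[255,0.06,0,0,0],[255,0.12,0,0,0],[255,0.12,0,0,0]])

```text
clock: 13.2
tcp_pos: [0.5497, 0.0543, 0.0897]
tcp_rot: [-0.194, 3.125, 0.002]
contact_force: [25.3, -4.3, -17.3]
grip_width: 0.0009
```

```bash
python3 -c "
from h import *
where()"
```

```text
13.2 tip mixer mm [-10.  -69.8] tipz 81.7 F [ 25.3  -4.3 -17.3] w 0.9 q6 -1.9
```

It hit a hard stop at -9.7 mm, again with rising force. I back off, rise and move clear of the top view to check.

Call:
step_arm(plan=[[255,-0.3,0,0,0],[255,-0.7,0,0,0],[255,-0.9,0,-0.4,0],[255,-0.9,0,-1.2,0],[255,-0.9,0,-2.4,0],[255,-0.9,0,-3.8,0],[255,-0.9,0,-5.2,0],[255,-0.9,0,-6.2,0]])

```text
clock: 14.0
tcp_pos: [0.566, 0.0559, 0.2472]
tcp_rot: [-0.193, 3.134, 0.001]
contact_force: [0.8, -0.6, 0.3]
grip_width: 0.0004
```

Call:
step_arm(plan=[[255,0.4,-1.0,0,0],[255,0.8,-2.4,0,0],[255,1.2,-3.8,0,0],[255,1.6,-5.2,0,0],[255,2.0,-6.6,0,0],[255,2.4,-8.0,0,0],[255,2.8,-9.4,0,0],[255,3.2,-10.8,0,0]])

```text
clock: 14.8
tcp_pos: [0.5188, -0.2231, 0.2447]
tcp_rot: [0.193, -3.135, -0.001]
contact_force: [0.2, 0.2, 0.2]
grip_width: 0.0003
```

```bash
python3 -c "
from h import *
where()
a=capture('top');b=capture('side')
cv2.imwrite('pics/top9.png',a[:,:,::-1])
cv2.imwrite('pics/v7.png',np.vstack([big(a,110,115,310,210,4)[:300],cv2.resize(b[90:310,120:390],(800,290))])[:,:,::-1])"
```

```text
14.8 tip mixer mm [ -74.6 -341.3] tipz 236.7 F [0.2 0.2 0.2] w 0.3 q6 -1.39
```

View pics/v7.png

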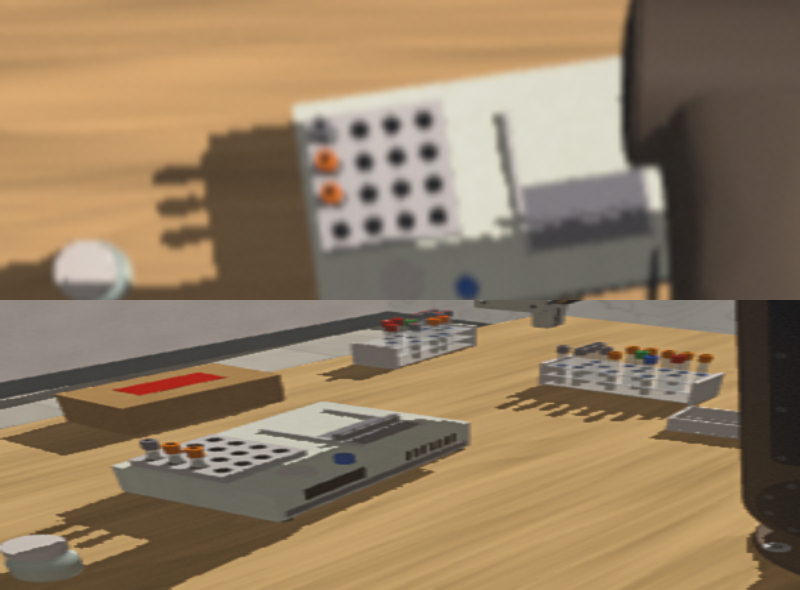

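The cover's back edge is at about (525–645, 187–170) in the upper crop, with all loose items in place. I measure it by intensity edges along the mixer's x.

```bash
python3 - <<'E'
from h import *
xs=np.arange(-75,50,1.)
for f in("top0","top9"):
    g=cv2.imread(f"pics/{f}.png",0)
    P=[]
    for y in (-95,-85,-75,-65,-55,-45,-35) if f=="top0" else (-75,-65,-55,-45,-35):
        w=C+(np.c_[xs,np.full(len(xs),y)]/1000)@M.T
        uv=proj("top",np.c_[w,np.full(len(xs),.075)]).astype(np.float32)
        P.append(cv2.remap(g,uv[:,0].copy(),uv[:,1].copy(),cv2.INTER_LINEAR).ravel())
    m=np.median(P,0); d=np.convolve(np.gradient(m),np.ones(3)/3,'same')
    print(f,[(int(x),int(v)) for x,v in zip(xs[::3],m[::3])]); print("strongest edge +:",xs[d.argmax()],"-:",xs[d.argmin()])
E
```

```text
top0 [(-75, 218), (-72, 218), (-69, 218), (-66, 218), (-63, 218), (-60, 217), (-57, 214), (-54, 198), (-51, 166), (-48, 137), (-45, 126), (-42, 126), (-39, 126), (-36, 126), (-33, 122), (-30, 115), (-27, 109), (-24, 113), (-21, 122), (-18, 125), (-15, 126), (-12, 126), (-9, 126), (-6, 126), (-3, 126), (0, 131), (3, 148), (6, 179), (9, 206), (12, 216), (15, 218), (18, 218), (21, 217), (24, 217), (27, 217), (30, 217), (33, 217), (36, 217), (39, 218), (42, 218), (45, 218), (48, 217)]
strongest edge +: 6.0 -: -51.0
top9 [(-75, 105), (-72, 104), (-69, 104), (-66, 104), (-63, 103), (-60, 96), (-57, 85), (-54, 72), (-51, 66), (-48, 65), (-45, 65), (-42, 69), (-39, 81), (-36, 93), (-33, 102), (-30, 114), (-27, 121), (-24, 125), (-21, 125), (-18, 125), (-15, 125), (-12, 125), (-9, 125), (-6, 130), (-3, 153), (0, 185), (3, 207), (6, 215), (9, 216), (12, 217), (15, 217), (18, 217), (21, 217), (24, 216), (27, 216), (30, 217), (33, 217), (36, 217), (39, 217), (42, 217), (45, 217), (48, 217)]
strongest edge +: -1.0 -: -57.0
```

The cover's edges are now at -1 and -57 mm; fully shut would be -2 and -58. The slide is therefore about 1 mm, which is shut and agrees with the hard stop. Handing in.

```bash
python3 -c "
from h import *
where(); print(close_job())"
```

```text
14.9 tip mixer mm [ -75.3 -343.1] tipz 236.4 F [-0.1  0.8  0.1] w 0.7 q6 -1.39
the job is handed in; nothing more can be done
None
```

The job is done and handed in at 14.9 s. With the fingers shut, I did the steps in the order asked:
- **Cover opened:** I pushed the tab's near face until the cover hit its rear stop. The picture showed the well open and clear.
- **Reset key pressed:** I pressed it to its stop, with about 10 N at fingertip height 40.3 mm (fully down is 40 mm). I held it about 1 s, then lifted straight out.
- **Cover shut:** I pushed the tab's far face until the cover hit its front stop, then backed off and moved clear.

**Last checks:**
- **Cover position:** The top picture puts the cover's edges at mixer x -1 and -57 mm, where fully shut is -2 and -58. That is a slide of about 1 mm, inside the 6 mm limit.
- **Other objects:** By eye, the jar, rack, cap, tray and start key look unmoved. I did not measure them.
- **Robot clear:** The force reading was near zero and the fingertips were 236 mm above the table, touching nothing.

**What disagreed or went unchecked:**
- **Stop positions:** The tip readings at the two cover stops came out about 3 to 5 mm from what I expected. I put this down to finger thickness and a small error in the mixer's position; the pictures agree with the cover's open and shut states.
- **Stop force:** I pushed against each stop with up to about 35 N in all (27 N sideways, the rest vertical), under the 120 N wrist limit.
- **Key return:** I did not see the reset key come back up, because the fingers and then the cover hid it.

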